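# Pack a row of inspected ceramic parts in fixture order

### The arm

A 6-joint arm with a two-finger parallel gripper is mounted at the origin on the work surface. World frame = base frame: x ahead of the robot, y to its left, z up, the work surface at z = 0. Lengths are in mm, angles in rad, forces in N, time in s.
With the tool pointing down it reaches from about 275 to 825 mm from the base axis. Payload 5.2 kg.
Tool frame: the origin (TCP) lies at the very end of the fingers, on their centre line; the grasp point (between the pads) lies 19 mm behind it; z points along the fingers, y is the line along which they close (so a half turn about z gives the same grasp; the last joint's range is limited). The gripper opens to 93 mm and grips with 3 to 60 N. Pads are 15 mm wide; open, the fingers measure 128 mm over their backs; the gripper's body (75 mm by 188 mm) begins 65 mm behind the grasp point.
Start: joints at [1.075, 0.259, 1.535, -0, 1.348, -0.203], TCP at [158.727, 526.603, 218.653] pointing down, gripper open.
Joint ranges: [-3.14, 3.14], [-0.91, 2.08], [0.19, 2.58], [-1.22, 4.36], [0.22, 2.71], [-3.12, 3.12]. Speed limits (rad/s): [2.57, 2.57, 3.14, 3.14, 3.14, 3.14].

### API

Orientations are given as [roll, pitch, yaw] about the fixed x, y, z axes, in that order (R = Rz(yaw) Ry(pitch) Rx(roll)).
In Python, from bench import robot gives the robot as it stands. The module is installed in compiled form; this text tells all that it offers. Calls block until the motion is done:
- robot.move_ptp(position, orientation): joint-space move of the TCP to a pose.
- robot.move_linear(position, ori=None, speed=150, f_stop=None): straight line of the TCP; ori=None keeps the orientation; speed is the mean speed in mm/s. With f_stop (N) it stops when the force on the tool has changed by that much, and returns True; else False.
- robot.move_j(angles): joint-space move.
- robot.move_gripper(opening): opening from 0.0 (shut) to 1.0 (fully open); the grip force is fixed at half the most; returns when the fingers have stopped.
- robot.sleep(seconds).
- robot.inverse_kinematics(position, orientation): joint angles nearest the present ones, or None.
- robot.get_image(name): name is "side" or "top" or "wrist"; returns a dict with "img" (420x560x3 uint8, blue, green, red), "fovy" (degrees; the focal length in pixels is half the picture's height over the tangent of half this angle, whatever the lens; pixels are square), "cx", "cy" (the principal point, pixels), "eye" and "orientation" of the camera in the world. Camera axes: x right, y down, z forward; pixel columns grow to the right and rows downward; lengths in mm; the calibration is good to about 2 mm. A picture is of the moment at which its call begins. There is no depth.
A pose or a line that the arm cannot do raises robot.MotionError and nothing moves.
- robot.hand_in(): hands the job in; it is judged then, once.
Readings, each from a call of its own:
- robot.current_t(): time.
- robot.current_qpos(): joint angles.
- robot.current_joint_vel(): joint speeds.
- robot.current_joint_efforts(): joint torques, N m.
- robot.current_tcp_pos(): TCP position.
- robot.current_eef_rot(): TCP orientation.
- robot.current_contact_force(): force on the tool from outside, world axes, zero at the start.
- robot.current_ft_torque(): the same for the moment, N m.
- robot.current_gripper_width(): opening from 0.0 (shut) to 1.0 (fully open).
- robot.current_finger_force(): force on a finger pad.
Only numpy, scipy, OpenCV 4.12 (cv2) and the standard library are available. Lean on these libraries where they do the work, as an engineer would, in place of code of your own. Each camera call takes 0.05 s, during which the arm holds its last target. There are 200 camera calls.

### The job

The four ceramic parts on the aluminium inspection fixture have been measured and must now go into the empty white packing tray in the same order, because the measuring sheet lists them by place: the part at the fixture's cut-corner end goes into the pocket at the tray's cut-corner end, the next part into the next pocket, and so on to the far end. Stand each part upright, the same way up as now, fully down on the floor of its pocket, and do not drop them: ceramic chips.

Things in the scene. Friction and masses are not known exactly. Their poses are not given: they have to be found in the camera images.
- sleeve_center (a point): Point on the axis, half-way up, of the sleeve: plain cream ceramic tube, 26 mm in diameter all the way up, with a wide dark bore (17 mm) showing in its top. Height 60 mm in all. Loose, 55 to 210 g; its z axis points up out of its top. It starts upright, foot 24 mm above the bench.
- bushing_center (a point): Point on the axis, half-way up, of the flanged bushing: cream ceramic, a 34 mm flange 8 mm thick at the foot, above it a plain 24 mm cylinder with a small dark bore (12 mm) in its top. Height 64 mm in all. Loose, 55 to 210 g; its z axis points up out of its top. It starts upright, foot 24 mm above the bench.
- standoff_center (a point): Point on the axis, half-way up, of the ribbed standoff: cream ceramic, five round ribs 30 mm in diameter and 7 mm thick, every 13 mm from the foot up to 59 mm, on a 23 mm core, small brass disc in its top; a grip at mid-height is 30 mm wide. Height 72 mm in all. Loose, 55 to 210 g; its z axis points up out of its top. It starts upright, foot 24 mm above the bench.
- plug_center (a point): Point on the axis, half-way up, of the stepped plug: cream ceramic, 32 mm in diameter up to 42 mm above the foot, then a solid 18 mm neck; a grip at mid-height is 32 mm wide. Height 62 mm in all. Loose, 55 to 210 g; its z axis points up out of its top. It starts upright, foot 24 mm above the bench.
- nest_sleeve: Nest in which the sleeve stands at the start: black plastic puck 48 mm across, 10 mm high, fixed on the fixture, with a round recess 29 mm across and 4 mm deep for the part's foot. Origin: centre of its underside, under the part's axis. It never moves, so it keeps the sleeve's place in the row.
- nest_bushing: Nest in which the bushing stands at the start: black plastic puck 48 mm across, 10 mm high, fixed on the fixture, with a round recess 37 mm across and 4 mm deep for the part's foot. Origin: centre of its underside, under the part's axis. It never moves, so it keeps the bushing's place in the row.
- nest_standoff: Nest in which the standoff stands at the start: black plastic puck 48 mm across, 10 mm high, fixed on the fixture, with a round recess 33 mm across and 4 mm deep for the part's foot. Origin: centre of its underside, under the part's axis. It never moves, so it keeps the standoff's place in the row.
- nest_plug: Nest in which the plug stands at the start: black plastic puck 48 mm across, 10 mm high, fixed on the fixture, with a round recess 35 mm across and 4 mm deep for the part's foot. Origin: centre of its underside, under the part's axis. It never moves, so it keeps the plug's place in the row.
- fixture: Inspection fixture: aluminium plate 70 (x) by 270 mm (y), top 18 mm above the bench. One corner is cut off at 45 degrees (30 mm). Fixed; at any angle, on either side. Origin: centre of underside; y runs along the row towards the cut-corner end (cut corner at +x, +y). The nests stand at x = 0, y = +90 (first, by the cut corner), +30, -30, -90 mm, in any order.
- tray: White plastic packing tray, 84 (x) by 280 mm (y), 11 mm high. One corner is cut off at 45 degrees (30 mm). Fixed; at any angle, on either side. Origin: centre of underside; y runs along the row towards the cut-corner end (cut corner at +x, +y). Four pockets 50 mm square, 8 mm deep, floor 3 mm above the bench, at x = 0, y = +90 (first), +30, -30, -90 mm.
Things that resemble listed ones, but are neither listed nor needed, are in the scene too. What is shaped like the part that bears bushing_center but blue or orange is not meant.

How it is judged:
By the outcome, as a careful person would: the job done as asked, in the order asked, and still so for the second after the job is handed in, with the robot touching nothing.
It also fails if it takes over 112 s, if anything falls off the work surface, if the arm or the gripper's body presses on something with over 40 N, if the wrist force passes 120 N, or if a joint passes its speed limit or range.

## Working session

There is one attempt and no reset: what is moved stays moved. The work goes in short steps, each a Python script; the robot and the scene stay as the last script left them, time stands still between calls to the robot, and variables do not carry over. Pictures are saved under pics/ and viewed, at most 14 in all, crops included, and the job is handed in when it is done.

```bash
mkdir -p pics
python3 - <<'E'
from bench import robot
import cv2,pickle
for n in ("side","top","wrist"):
    d=robot.get_image(n); cv2.imwrite(f"pics/{n}0.png",d["img"]); pickle.dump(d,open(f"{n}0.pkl","wb"))
    print(n,d["fovy"],d["cx"],d["cy"],d["eye"],d["orientation"])
print(robot.current_t(),robot.current_eef_rot())
E
```

```text
side 43.47453838837719 273.52309438388585 216.88477915598688 [ 391.96661555 -855.51418859  715.04880462] [-2.21446881 -0.0075408  -0.1186034 ]
top 44.57353076190936 281.45865000280605 210.95024914276146 [ 391.51172701   -9.55418278 1003.80040618] [-3.03369314 -0.00516478 -1.55514353]
wrist 71.11721390635257 277.3972780594253 209.37123189732594 [ 95.28872959 546.18977797 384.59765042] [2.89963685e+00 9.85939022e-04 1.27785994e+00]
0.15 [-3.14021278e+00 -2.85758265e-04  2.84882517e+00]
```

View pics/top0.png

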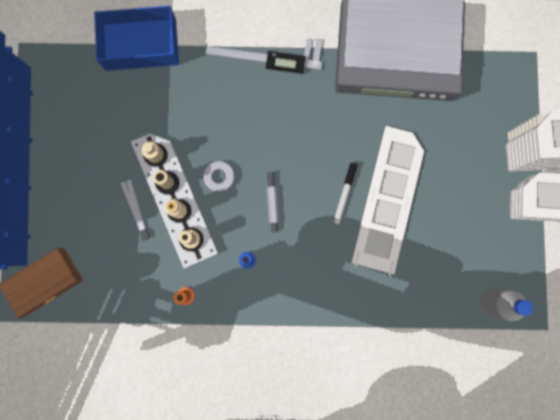

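View pics/side0.png

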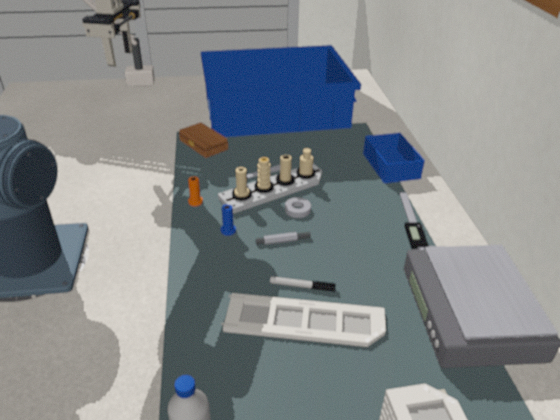

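Run:
```python
import cv2,numpy as np
t=cv2.imread("pics/top0.png");s=cv2.imread("pics/side0.png")
a=cv2.resize(t[120:280,120:230],None,fx=3.7,fy=3.7,interpolation=cv2.INTER_CUBIC)
b=cv2.resize(s[140:220,210:330],None,fx=3.2,fy=3.2,interpolation=cv2.INTER_CUBIC)
w=np.zeros((592,800,3),np.uint8); w[:a.shape[0],:a.shape[1]]=a; w[:b.shape[0],410:410+b.shape[1]]=b
c=cv2.resize(t[115:285,340:440],None,fx=1.9,fy=1.9,interpolation=cv2.INTER_CUBIC)
w[265:265+c.shape[0],410:410+c.shape[1]]=c
cv2.imwrite("pics/crop0.png",w)
```

```text
(no output)
```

View pics/crop0.png

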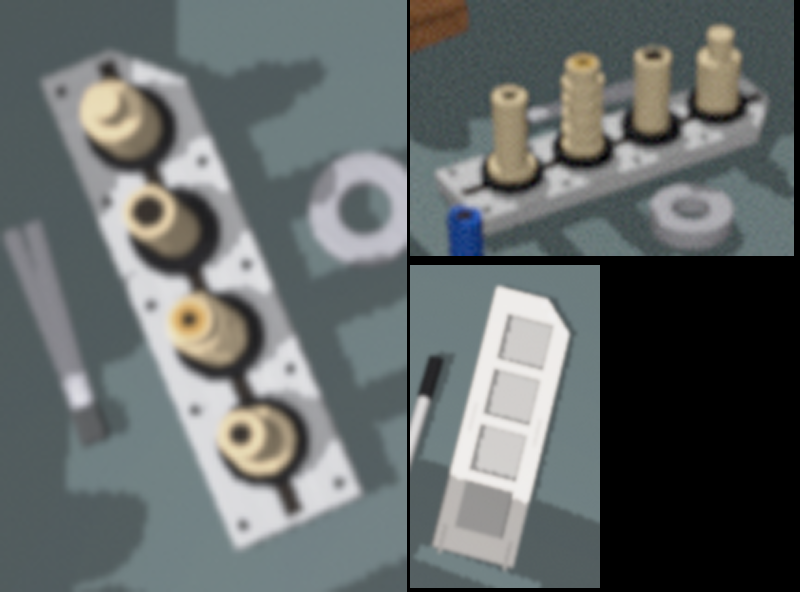

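View pics/wrist0.png

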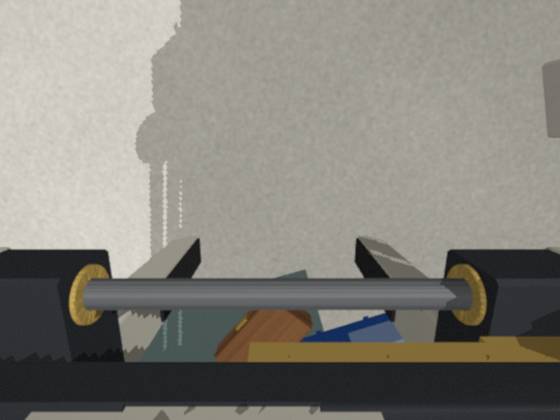

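Top view, fixture at left: the cut corner is at its upper-right end, around px (160,137). From that end the order is plug (149,147), sleeve (160,177), standoff (171,206), bushing (185,237). The side view agrees. The tray's cut corner is at its upper right, (420,140), with pockets at (401,155), (394,184), (387,213) and (380,244). The wrist view shows nothing useful yet.

```bash
cat > h.py <<'E'
import numpy as np,cv2,pickle
from scipy.spatial.transform import Rotation as R
def ray(d,px):
    f=d["img"].shape[0]/2/np.tan(np.radians(d["fovy"])/2)
    v=np.array([(px[0]-d["cx"])/f,(px[1]-d["cy"])/f,1.])
    return np.array(d["eye"]),R.from_euler("xyz",d["orientation"]).apply(v)
def cast(d,px,z):
    e,v=ray(d,px); return e+v*(z-e[2])/v[2]
E
python3 - <<'E'
from h import *
np.set_printoptions(precision=1,suppress=True)
T=pickle.load(open("top0.pkl","rb"));S=pickle.load(open("side0.pkl","rb"))
fx=lambda p:(120+p[0]/3.7,120+p[1]/3.7); tx=lambda p:(340+(p[0]-410)/1.9,115+(p[1]-265)/1.9); sx=lambda p:(210+(p[0]-410)/3.2,140+p[1]/3.2)
H=[86,84,96,88]
P=np.array([cast(T,fx(p),z) for p,z in zip([(108,100),(148,210),(189,318),(240,434)],H)])
Q=np.array([cast(S,sx(p),z) for p,z in zip([(719,34),(653,57),(583,62),(510,93)],H)])
print("top",P,"\nside",Q)
C=np.array([cast(T,fx(p),18) for p in [(40,80),(237,550),(362,493)]]);print("fix corners",C,np.linalg.norm(np.diff(C,axis=0),axis=1))
print(C[0]+C[2])  # twice the centre
K=np.array([cast(T,tx(p),11) for p in [(498,287),(434,545),(514,567)]]);print("tray",K,np.linalg.norm(np.diff(K,axis=0),axis=1))
print((K[0]+K[2])/2)
F=np.array([cast(T,tx(p),3) for p in [(526,342),(512,397),(499,452),(485,510)]]);print(F,np.linalg.norm(np.diff(F,axis=0),axis=1))
# tray pockets by mask in side view: outer white quad
for n,A in(("P",P),("Q",Q),("F",F)):
    u=A[0]-A[3];print(n,A.mean(0),np.degrees(np.arctan2(u[1],u[0])),np.linalg.norm(u),np.linalg.norm(np.diff(A,axis=0),axis=1))
E
```

```text
top [[604.3 230.3  86. ]
 [550.1 208.8  84. ]
 [495.7 184.1  96. ]
 [440.6 159.   88. ]] 
side [[605.8 230.3  86. ]
 [552.5 205.5  84. ]
 [498.7 183.7  96. ]
 [444.5 160.2  88. ]]
fix corners [[630.3 284.6  18. ]
 [384.5 171.3  18. ]
 [414.8 107.7  18. ]] [270.6  70.5]
[1045.2  392.2   36. ]
tray [[ 671.1 -218.6   11. ]
 [ 401.6 -151.9   11. ]
 [ 380.7 -233.    11. ]] [277.6  83.8]
[ 525.9 -225.8   11. ]
[[ 614.8 -249.3    3. ]
 [ 556.3 -234.2    3. ]
 [ 498.5 -220.2    3. ]
 [ 438.3 -205.4    3. ]] [60.5 59.5 62. ]
P [522.7 195.6  88.5] 23.53261734465065 178.5553578220018 [58.4 61.  61. ]
Q [525.4 194.9  88.5] 23.504733903709525 175.90454827514793 [58.8 59.4 59.6]
F [ 526.9 -227.3    3. ] -13.954552261026901 181.88884192447202 [60.5 59.5 62. ]
```

```bash
cat >> h.py <<'E'
FC,FA=np.array([523.2,195.6]),np.radians(23.9)
TC,TA=np.array([526.5,-226.7]),np.radians(-13.9)
u=lambda a:np.array([np.cos(a),np.sin(a)])
E
python3 - <<'E'
from h import *
from bench import robot
np.set_printoptions(precision=2,suppress=True)
p=FC-110*u(FA)
for yaw in(FA,TA,FA+np.pi): print(robot.inverse_kinematics([*(FC if yaw!=TA else TC),150],[np.pi,0,yaw]))
robot.move_ptp([*p,240],[np.pi,0,FA])
print(robot.current_t(),robot.current_tcp_pos(),robot.current_eef_rot())
d=robot.get_image("wrist");pickle.dump(d,open("wrist1.pkl","wb"));cv2.imwrite("pics/wrist1.png",d["img"]);print(d["eye"],d["orientation"])
E
```

```text
[ 0.16  0.33  1.61 -0.    1.2   1.31]
[-0.6   0.35  1.58 -0.    1.21  1.21]
[ 0.16  0.33  1.61  0.    1.2  -1.83]
1.8333 [422.49 151.56 240.  ] [-3.14 -0.    0.42]
[482.64 179.08 406.67] [ 2.9   0.   -1.15]
```

View pics/wrist1.png

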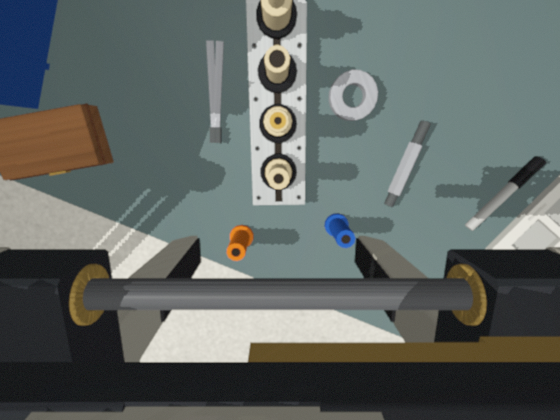

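The wrist view shows the row almost vertical at column 278: bushing bore (278,178), standoff brass (278,121), sleeve bore (277,63), plug at the top edge. The orange (236,252) and blue (345,239) decoys lie beyond the bushing end.

Run:
```python
from h import *
np.set_printoptions(precision=1,suppress=True)
W=pickle.load(open("wrist1.pkl","rb"))
g=cv2.cvtColor(W["img"],cv2.COLOR_BGR2HSV)
def blob(m,x0,x1,y0,y1):
    k=np.zeros_like(m);k[y0:y1,x0:x1]=m[y0:y1,x0:x1]
    n,_,st,c=cv2.connectedComponentsWithStats(k);i=1+np.argmax(st[1:,4]);return c[i],st[i]
def fr(p): 
    d=p[:2]-FC; a=u(FA); return np.array([d@np.array([a[1],-a[0]]),d@a])
dark=(g[...,2]<90).astype(np.uint8)
brass=((g[...,1]>140)&(g[...,0]<35)).astype(np.uint8)
for n,m,b,z in(("bush",dark,(270,288,170,188),88),("stand",brass,(268,288,110,131),96),("sleeve",dark,(266,288,53,74),84)):
    c,s=blob(m,*b);print(n,c,s,cast(W,c,z),fr(cast(W,c,z)))
for n,c,z in(("c1",(252,205),18),("c2",(306,203.5),18),("orange",(236,252),64),("blue",(345,239),64)): print(n,fr(cast(W,c,z)))
# centre line of fixture: slot between nests
for r in(95,148,200): print("slot",r,fr(cast(W,(278,r),18)))
```

```text
bush [278.  178.3] [274 174   9   9  58] [443.  160.9  88. ] [ -0.8 -87.4]
stand [276.9 119.8] [271 113  14  15  90] [497.9 186.6  96. ] [ -2.  -26.8]
sleeve [276.6  58.9] [270  53  14  14 168] [551.8 211.   84. ] [-2.5 32.4]
c1 [ -35.9 -133.4]
c2 [  37.3 -131.2]
orange [ -52.9 -182.9]
blue [  81.9 -165.6]
slot 95 [-0.9  7. ]
slot 148 [ -0.8 -57.6]
slot 200 [  -0.6 -126.4]
```

```bash
cat >> h.py <<'E'
a=u(FA); FC=FC+1.8*a-0.8*np.array([a[1],-a[0]]); FA=np.radians(24.2)
PARTS={"plug":(90,62,2),"sleeve":(30,60,4),"standoff":(-30,72,0),"bushing":(-90,64,4)}   # row y, height, grip above mid
def carry(robot,name):
    y,h,dz=PARTS[name]; g=h/2-19+dz
    p=FC+y*u(FA); q=TC+y*u(TA); of,ot=[np.pi,0,FA],[np.pi,0,TA]
    robot.move_ptp([*p,150],of)
    robot.move_linear([*p,24+g],of,speed=120)
    robot.move_gripper(0.0)
    w=robot.current_gripper_width()*93; print(name,"width",round(w,1),"pad N",robot.current_finger_force())
    f0=np.array(robot.current_contact_force())
    robot.move_linear([*p,24+g+25],of,speed=60)
    robot.move_linear([*p,170],of,speed=150)
    print(" lifted width",round(robot.current_gripper_width()*93,1),"dF",np.array(robot.current_contact_force())-f0)
    robot.move_ptp([*q,170],ot)
    robot.move_linear([*q,3+g+12],ot,speed=120)
    robot.sleep(0.3)
    hit=robot.move_linear([*q,3+g-1.5],ot,speed=12,f_stop=3)
    z=robot.current_tcp_pos()[2]; print(" touch",hit,"foot above floor",round(z-3-g,2))
    return w,hit,z-3-g
def release(robot,name):
    y,_,_=PARTS[name]; q=TC+y*u(TA)
    robot.move_gripper(0.72)
    robot.move_linear([*q,150],speed=120)
    print(" t",robot.current_t())
E
python3 - <<'E'
from h import *
from bench import robot
np.set_printoptions(precision=2,suppress=True)
carry(robot,"bushing")
print(robot.current_t(),robot.current_contact_force())
for n in("side","top"):
    d=robot.get_image(n);cv2.imwrite(f"pics/{n}2.png",d["img"])
s=cv2.imread("pics/side2.png");cv2.imwrite("pics/s2.png",cv2.resize(s[140:360,190:400],None,fx=2.7,fy=2.7,interpolation=cv2.INTER_CUBIC))
E
```

```text
bushing width 23.6 pad N 29.99992847442627
 lifted width 23.3 dF [ 0.68 -0.6  -2.  ]
 touch True foot above floor -0.06
9.7833 [0.12 1.27 5.45]
```

View pics/s2.png

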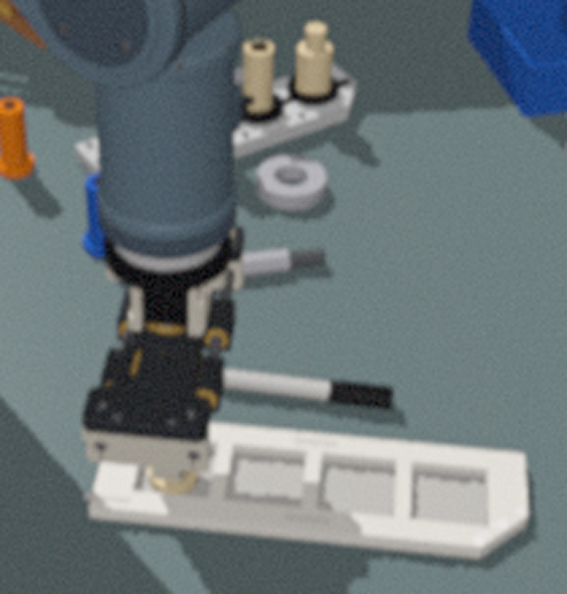

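The bushing touched down at floor height and stands in the last pocket, crop (173,475). I'll release it, check, and carry the next part.

Run:
```python
from h import *
from bench import robot
np.set_printoptions(precision=2,suppress=True)
release(robot,"bushing")
w,hit,e=carry(robot,"standoff")
if w>26 and hit and abs(e)<1.2: release(robot,"standoff")
robot.move_ptp([*(TC-120*u(TA)),240],[np.pi,0,TA])
d=robot.get_image("wrist");pickle.dump(d,open("wrist3.pkl","wb"));cv2.imwrite("pics/wrist3.png",d["img"]);print(robot.current_t())
```

```text
t 11.9833
standoff width 29.5 pad N 30.000191889703274
 lifted width 29.7 dF [-1.11  0.09 -2.91]
 touch True foot above floor 0.09
 t 22.6417
23.2667
```

View pics/wrist3.png

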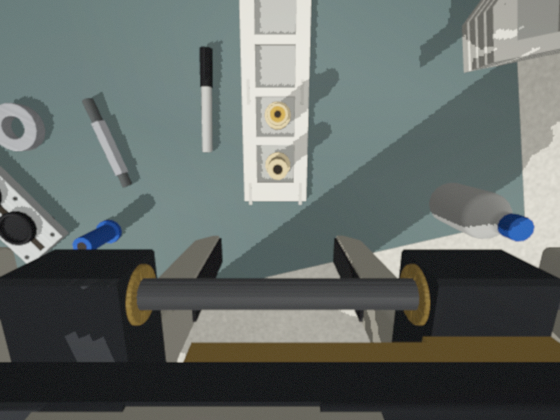

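Both parts stand centred and upright in their pockets, bushing (277,167) and standoff (277,114). On to the other two.

Run:
```python
from h import *
from bench import robot
np.set_printoptions(precision=2,suppress=True)
for n,d in(("sleeve",26),("plug",32)):
    w,hit,e=carry(robot,n)
    if not(abs(w-d)<2.5 and hit and abs(e)<1.2): print("CHECK");break
    release(robot,n)
else:
    robot.move_ptp([*(TC-120*u(TA)),240],[np.pi,0,TA]); w=robot.get_image("wrist")["img"]
    robot.move_ptp([300,150,300],[np.pi,0,0.4]); s=robot.get_image("side")["img"]
    o=np.zeros((420,800,3),np.uint8);o[:260,:300]=w[:260,150:450];c=cv2.resize(s[270:360,210:400],None,fx=2.6,fy=2.6,interpolation=cv2.INTER_CUBIC);o[:c.shape[0],304:304+c.shape[1]]=c
    cv2.imwrite("pics/fin.png",o)
```

```text
sleeve width 25.9 pad N 30.000162720680237
 lifted width 25.8 dF [-0.02  0.47 -3.26]
 touch True foot above floor 0.02
 t 34.3667
plug width 31.7 pad N 30.00018149614334
 lifted width 31.5 dF [ 1.17 -0.37 -3.37]
 touch True foot above floor 0.11
 t 45.575
```

View pics/fin.png

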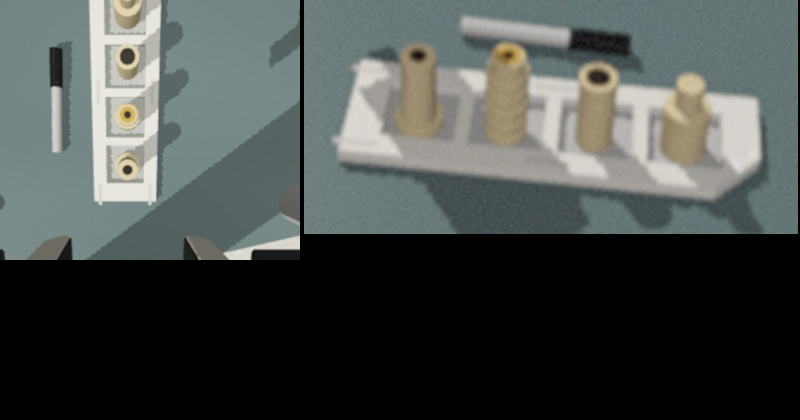

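All four stand upright in their pockets. From the cut corner they are plug (685,120), sleeve (598,110), standoff (507,95) and bushing (418,95).

```bash
python3 -c "
from bench import robot
print(robot.hand_in())"
```

```text
the job is handed in; nothing more can be done
None
```

The job is handed in: plug, sleeve, standoff and bushing stand upright on their pocket floors in that order from the tray's cut-corner end, with the last part set down at about 46 s of the 112 s allowed.

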